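# Find the heavy side of a tumbler drum and hold it down

## Task

The closed drum of the bench tumbler carries a hidden weight on one side and is to be balanced. Turn it by hand by its pins, feel which side is heavy, then bring that side straight down and finish while still holding the drum there by a pin, so that a balance clip can be fitted on top. Be gentle: never grip or push the drum with more than about 15 N, and leave the jar, mortar, capsule plate and spatula where they are.

Things in the scene. Friction and masses are not known exactly. Their poses are not given: they have to be found in the camera images.
- stand: White stand of the bench tumbler, fixed to the table. Origin: on the table, straight below the drum's axis. Its x axis runs level from the upright bearing plate (175 mm high, robot side) towards the drum's open face. The drum's axis is parallel to it, 135 mm above the table. Base plate 150 mm wide, x = -130 to +60 mm, 18 mm high; nothing of the stand is in front of the drum above it.
- drum: Closed steel drum, 116 mm diameter, 100 mm long, with a white flange (158 mm diameter, 8 mm thick) at the end away from the robot. Origin: centre of the flange's outer face, on the turning axis (to 0.1 mm), 40 mm along x from the stand's origin. Its x axis is the turning axis, pointing out of that face; it turns endlessly both ways. A 32 mm cap stands 6 mm proud at the face's centre.
- blue_pin (a point): Middle of the blue pin. Six round pins with free-turning sleeves, 12 mm diameter, stick out 50 mm from the flange's face along the drum's +x, 70 mm from the axis and 60 degrees apart; the blue one lies along the drum's own +z, the others are steel. This point is 25 mm out from the face. A pin near the top can be straddled or pinched by fingers pointing down that close across the axis.
- bearing (a point): Point on the turning axis, at the greased bearing. The drum stays at any angle it is left at: friction (0.34 N m, plus 0.3 N m per rad/s of speed) always exceeds the pull of the hidden weight (0.17 to 0.23 N m when level with the axis). Where the weight lies relative to the pins differs every time, unseen: it shows only in the force needed to turn the drum one way and the other.
- jar: Amber jar with a white cap, 64 mm diameter, 95 mm high, bystander. Origin: centre of its underside.
- mortar: White mortar bowl, 90 mm diameter, 60 mm high, bystander. Origin: centre of its underside.
- capsule_plate: Aluminium capsule plate with dark holes, 110 x 170 x 12 mm, lying flat, bystander. Origin: centre of its underside.
- spatula: Spatula, 200 mm long, lying flat, bystander. Its length lies along its x axis.

How it is judged:
By the outcome, as a careful person would: the job done as asked, in the order asked, and still so for the second after the job is handed in, while the arm keeps its last pose, push and grip.
It also fails if it takes over 72 s, if anything falls off the work surface, if the arm or the gripper's body presses on something with over 40 N, if the wrist force passes 120 N, or if a joint passes its speed limit or range.

## Robot

A 6-joint arm with a two-finger parallel gripper is mounted at the origin on the work surface. World frame = base frame: x ahead of the robot, y to its left, z up, the work surface at z = 0. Lengths are in m, angles in rad, forces in N, time in s.
With the tool pointing down it reaches from about 0.375 to 0.9 m from the base axis. Payload 3.1 kg.
Tool frame: the origin (TCP) lies at the very end of the fingers, on their centre line; the grasp point (between the pads) lies 19 mm behind it (robot.hold_point_z is the z of the grasp point in the tool frame, in m); z points along the fingers, y is the direction in which the jaws open and shut (so a half turn about z gives the same grasp; the last joint's range is limited). The gripper opens to 87 mm and grips with 3 to 60 N. Pads are 19 mm wide; open, the fingers measure 117 mm over their backs; the gripper's body (75 mm by 190 mm) begins 51 mm behind the grasp point.
Start: joints at [-1.288, 0.527, 1.433, -0, 1.181, -0.178], TCP at [0.278, -0.559, 0.223] pointing down, gripper open.
Joint ranges: [-3.08, 3.08], [-0.75, 2.2], [0.22, 2.44], [-1.43, 4.57], [0, 2.65], [-2.85, 2.85]. Speed limits (rad/s): [2.79, 2.79, 3.14, 3.14, 3.14, 3.14].

## Interface

Orientations are given as a unit quaternion [x, y, z, w].
In Python, from rig import robot, viewer, spotter gives the robot as it stands.
- The arm moves only by the shell command python3 -m crank 'ROWS' [FORCE]. ROWS is text: rows parted by semicolons, each of 7 numbers parted by spaces: the turn, a rotation vector about the tool's x, y, z in units of 5 degrees (1.0 is 5 degrees), then the shift along the tool's x, y, z in units of 40 mm (1.0 is 40 mm), then the gripper's target within -1 to 1 (shut at 1, half-way at 0, fully open at -1). A call has 1 to 5 rows; each row shifts and turns the pose as measured when the row begins, along the tool's axes as they then stand; what a row does not reach is not made up. A row lasts 1/8 s, in which the tool goes at most 62.5 mm and 10.7 degrees, less where a joint would pass 70% of its speed; a pose out of reach is approached as far as the arm can. A call is refused whole if a number of a shift passes 1 or a number of a turn 1, either way. A call with a gripper value outside its range is refused whole. The fingers move at their own pace and stop on an object; FORCE is the grip in N (left out, the last holds). Time passes only in rows, so rows that do not move let the fingers close. It gives the time, the measured TCP pose, the force and the opening at its end, in the units of the state.
- robot.get_obs(): the state, without advancing time (a new reading comes with each control period).
- viewer.camera(name): name is "side" or "top"; returns a dict with "img" (384x512x3 uint8, red, green, blue), "camera_matrix" (3x3 intrinsics, pixels), "xyz" and "attitude" of the camera in the world. Camera axes: x right, y down, z forward; pixel columns grow to the right and rows downward; lengths in m; the calibration is good to about 2 mm. A picture is of the moment at which its call begins. There is no depth.
- robot.hand_in(): hands the job in, once; it reports no verdict.
Trained networks look in a picture, given as the dict that the camera call returned (one of the last four; its "shot" number tells which), for a name from the list of things; names that differ only in an ending like _2 or _b are one class to them, and where a whole thing is asked for, a point or a joint stands for the part that bears it (a point fixed in the world has none). Each returns a list of dicts, best first, with "score" (0 to 1); they miss things now and then, are a little off and sometimes report something else, mostly with a low value. They report only what shows in the picture. A call takes as long as a camera call.
- spotter.boxes_of(name, picture): "at" ([x, y, z] in m, in the coordinates of the camera as it stood for that picture, good to about 4 mm: the middle of the surface that is visible of it).
The state is a dict: "time": time; "q": joint angles; "joint_velocities": joint speeds; "joint_torque": joint torques, N m; "position": TCP position; "tool_rot": TCP orientation; "ft_force": force on the tool from outside, world axes, zero at the start; "moment": the same for the moment, N m; "grip_width": finger opening in m.
Only numpy, scipy, OpenCV 4.12 (cv2) and the standard library are available. Lean on these libraries where they do the work, as an engineer would, in place of code of your own. Each camera call takes 0.05 s, during which the arm holds its last target.

## Working session

There is one attempt and no reset: what is moved stays moved. The work goes in short steps, Python scripts to look and compute and a shell command to move; the robot and the scene stay as the last step left them, time stands still between calls to the robot, and variables do not carry over. Pictures are saved under pics/ and viewed, and the job is handed in when it is done.

```bash
ls; mkdir -p pics; python3 - <<'E'
from rig import robot, viewer, spotter
import cv2,numpy as np
o=robot.get_obs()
for k,v in o.items(): print(k,np.round(v,4))
print(robot.hold_point_z)
for n in ("side","top"):
    p=viewer.camera(n); cv2.imwrite(f"pics/{n}0.png",p["img"][:,:,::-1]); print(n,p["camera_matrix"],p["xyz"],p["attitude"])
    for t in ("stand","drum","blue_pin","jar","mortar","capsule_plate","spatula"):
        print(t,[(np.round(b["at"],4),round(b["score"],2)) for b in spotter.boxes_of(t,p)][:2])
E
```

```text
pics
time 0.0
q [-1.2875  0.5285  1.434  -0.      1.1814 -0.1785]
joint_velocities [-0.003   0.0007 -0.0014 -0.0013 -0.002  -0.0006]
joint_torque [-7.00000e-04 -4.40050e+01 -1.76592e+01  6.32000e-02  5.81000e-02
 -2.00000e-04]
position [ 0.2783 -0.5588  0.2215]
tool_rot [ 9.735e-01  2.289e-01 -1.000e-04 -1.100e-03]
ft_force [ 0.2675 -0.0668  0.0017]
moment [-0.0109  0.0014 -0.0038]
grip_width 0.0866
-0.0187
side [[464.77057957   0.         261.23569146]
 [  0.         464.77057957 199.76609574]
 [  0.           0.           1.        ]] [0.1750781  0.96473923 1.15159434] [-0.16693829  0.90437432 -0.3874697   0.06407745]
stand [(array([0.0288, 0.0866, 1.3801]), 0.76)]
drum [(array([-0.0045,  0.0445,  1.3642]), 0.63)]
blue_pin [(array([-0.0077,  0.0419,  1.3666]), 0.83)]
jar [(array([-0.0695,  0.3062,  1.24  ]), 0.63)]
mortar [(array([-0.2068,  0.2976,  1.2896]), 0.9)]
capsule_plate [(array([ 0.1783, -0.1059,  1.7675]), 0.93)]
spatula [(array([ 0.0177, -0.1624,  1.8356]), 0.89)]
top [[408.62775785   0.         256.13149845]
 [  0.         408.62775785 195.14523075]
 [  0.           0.           1.        ]] [0.42583361 0.00225312 1.50261854] [-0.70529243  0.70730587 -0.03586337  0.03154061]
stand [(array([-0.0402,  0.0864,  1.3276]), 0.79)]
drum [(array([-0.0312,  0.0534,  1.3165]), 0.56)]
blue_pin [(array([-0.0305,  0.0528,  1.3184]), 0.72)]
jar [(array([-0.3213,  0.0863,  1.4039]), 0.65)]
mortar [(array([-0.3779, -0.0419,  1.4756]), 0.92)]
capsule_plate [(array([0.3751, 0.0948, 1.4885]), 0.91), (array([-0.031 ,  0.0543,  1.3153]), 0.57)]
spatula [(array([ 0.3858, -0.0815,  1.5193]), 0.85)]
```

View pics/side0.png

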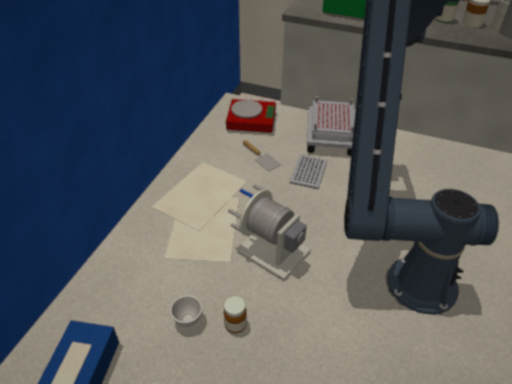

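View pics/top0.png

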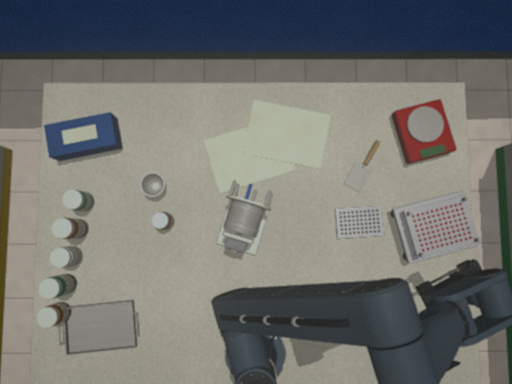

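```bash
python3 - <<'E'
import cv2
a=cv2.imread("pics/top0.png")[170:265,200:290]; cv2.imwrite("pics/tc.png",cv2.resize(a,None,fx=6,fy=6,interpolation=cv2.INTER_CUBIC))
a=cv2.imread("pics/side0.png")[175:280,220:320]; cv2.imwrite("pics/sc.png",cv2.resize(a,None,fx=5.6,fy=5.6,interpolation=cv2.INTER_CUBIC))
E
```

```text
(no output)
```

View pics/tc.png

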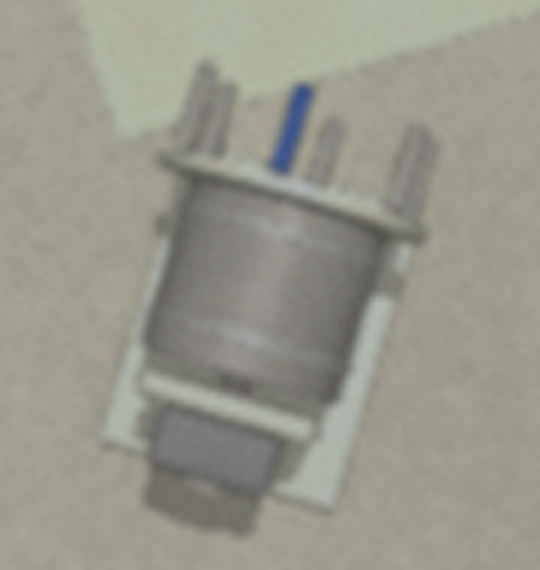

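View pics/sc.png

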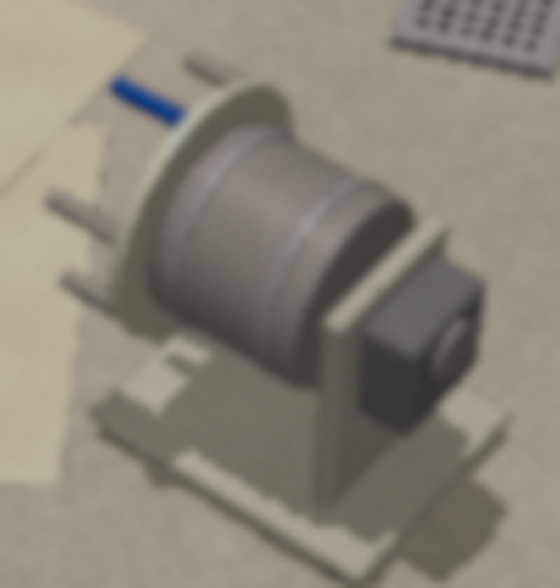

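```bash
cat > h.py <<'E'
import numpy as np
from scipy.spatial.transform import Rotation as R
from scipy.optimize import least_squares
def proj(p,X):
    c=R.from_quat(p["attitude"]).inv().apply(np.atleast_2d(X)-p["xyz"])
    uv=c@np.array(p["camera_matrix"]).T
    return uv[:,:2]/uv[:,2:]
def pin(s,th,k,d):  # world point; th: blue pin angle from up, positive towards -y (rotation about +x: z -> -y)
    x,y,yaw=s; a=th+k*np.pi/3
    loc=np.array([0.04+d,-0.07*np.sin(a),0.135+0.07*np.cos(a)])
    return R.from_euler('z',yaw).apply(loc)+[x,y,0]
def loc(s,l): return R.from_euler('z',s[2]).apply(l)+[s[0],s[1],0]
E
cat > fit.py <<'E'
from h import *
from rig import viewer
top=viewer.camera("top"); side=viewer.camera("side")
T=lambda u,v:np.array([(u+.5)/6-.5+200,(v+.5)/6-.5+170]); S=lambda u,v:np.array([(u+.5)/5.6-.5+220,(v+.5)/5.6-.5+175])
tl=[((-.13,.075,.018),T(105,441)),((-.13,-.075,.018),T(333,506)),((.036,.079,.135),T(160,158)),((.036,-.079,.135),T(425,237))]
sl=[((-.13,.075,.018),S(352,566)),((.06,.075,.018),S(95,407)),((-.13,-.075,.018),S(506,412))]
tp=[(0,.05,T(303,88)),(0,.0,T(281,170))]
sp=[(0,.05,S(118,85)),(0,.0,S(184,118))]
def f(v):
    s=v[:3];r=[]
    for l,m in tl: r.append(proj(top,loc(s,l))[0]-m+v[4:6])
    for k,d,m in tp: r.append(proj(top,pin(s,v[3],k,d))[0]-m+v[4:6])
    for l,m in sl: r.append(proj(side,loc(s,l))[0]-m+v[6:8])
    for k,d,m in sp: r.append(proj(side,pin(s,v[3],k,d))[0]-m+v[6:8])
    return np.r_[np.ravel(r), v[4:]*0.7]
o=least_squares(f,[.4,0,-.25,0,0,0,0,0],loss='soft_l1')
print(o.x.round(4),np.degrees(o.x[2:4])); print(o.fun[:-4].reshape(-1,2).round(2))
s=o.x[:3]
for k in range(6): print(k,pin(s,o.x[3],k,.05).round(4),(proj(top,pin(s,o.x[3],k,.05))[0]-[200,170])*6)
E
python3 fit.py
```

```text
[ 0.4993  0.0298 -0.2973 -0.1253  0.0303  0.2858 -0.1882  0.4393] [-17.03491263  -7.18175036]
[[-1.43 -0.41]
 [ 0.36  0.91]
 [-0.18 -0.48]
 [ 0.68 -0.01]
 [ 0.5  -0.6 ]
 [-0.4   0.62]
 [ 0.91  1.41]
 [-1.65 -0.1 ]
 [ 0.75 -1.  ]
 [-0.85 -0.74]
 [ 0.34  0.42]]
0 [0.5879 0.0118 0.2045] [303.34384081  80.16612936]
1 [ 0.569  -0.0499  0.1773] [417.24265789 120.59044013]
2 [ 0.5665 -0.0582  0.1079] [427.20615917 138.06813883]
3 [ 0.5828 -0.0049  0.0655] [333.53810365 117.92963502]
4 [0.6017 0.0568 0.0927] [227.13602478  80.6538283 ]
5 [0.6043 0.0652 0.1621] [207.09321527  60.4754669 ]
```

```bash
cat >> fit.py <<'E'
print("refit")
tp+= [(1,.05,T(417,127)),(3,.05,T(333,122)),(4,.05,T(229,86)),(5,.05,T(207,66))]
sp+= [(5,.05,S(52,198)),(4,.05,S(68,279)),(1,.05,S(192,62))]
o=least_squares(f,o.x,loss='soft_l1')
print(o.x.round(4),np.degrees(o.x[2:4])); print(o.fun[:-4].reshape(-1,2).round(2).tolist())
for k in range(6): print(k,pin(o.x[:3],o.x[3],k,.025).round(4))
E
python3 fit.py | sed -n '/refit/,$p'
python3 -m crank '0 0 1 0 0 -0.5 0.5;0 0 1 0 0 -0.5 0.5;0 0 1 0 0 -0.5 0.5;0 0 1 0 0 -0.5 0.5;0 0 1 0 0 -0.5 0.5'
```

```text
refit
[ 0.4984  0.0302 -0.2953 -0.1232 -0.0362  0.1163 -0.0059  0.7223] [-16.92149804  -7.0588136 ]
[[-1.54, -0.26], [0.28, 0.98], [-0.39, -0.34], [0.51, 0.04], [0.32, -0.49], [-0.55, 0.75], [0.3, -0.29], [0.28, 0.08], [-0.12, -0.09], [0.24, -0.09], [1.43, 1.84], [-1.24, 0.39], [1.18, -0.63], [-0.44, -0.31], [0.79, 0.84], [-0.18, -0.34], [-0.47, -0.58], [-0.46, -0.65]]
0 [0.5631 0.0195 0.2045]
1 [ 0.5443 -0.0422  0.1772]
2 [ 0.5418 -0.0504  0.1077]
3 [0.5581 0.003  0.0655]
4 [0.5768 0.0647 0.0928]
5 [0.5793 0.0729 0.1623]
time: 1.62
position: [0.278, -0.5581, 0.3229]
tool_rot: [1.0, 0.006, -0.001, -0.003]
ft_force: [0.7, 0.5, 0.7]
grip_width: 0.0449
```

```bash
cat >> h.py <<'E'
ST=np.array([.4984,.0302,-.2953])
def tcp_target(a,r,d=.025,tilt=0.):
    """TCP at polar angle a (rad, + towards -y), radius r; tool tilted by 'tilt' about the axis"""
    Z=R.from_euler('z',ST[2])
    p=Z.apply([.04+d,-r*np.sin(a),.135+r*np.cos(a)])+[ST[0],ST[1],0]
    q=Z*R.from_euler('x',tilt)*R.from_euler('x',np.pi)
    return p,q
def delta(p,q,o=None):
    from rig import robot
    o=o or robot.get_obs()
    r=R.from_quat(o["tool_rot"])
    return (r.inv()*q).as_rotvec(degrees=True)/5, r.inv().apply(p-np.array(o["position"]))/.04
def local(o):
    """tool pos & force in stand frame"""
    Z=R.from_euler('z',ST[2]).inv()
    return Z.apply(np.array(o["position"])-[ST[0],ST[1],.135]), Z.apply(o["ft_force"])
E
python3 - <<'E'
from h import *
p,q=tcp_target(np.radians(-7.06),.07); p[2]=.26
print(p,*[x.round(3) for x in delta(p,q)])
E
```

```text
[0.56309035 0.01951445 0.26      ] [-0.064  0.029  3.511] [  7.29  -14.351   1.645]
```

```bash
python3 -m crank '0 0 0 0.5 -1 0 0.5;0 0 0 0.5 -1 0 0.5;0 0 0 0.5 -1 0 0.5;0 0 0 0.5 -1 0 0.5;0 0 0 0.5 -1 0 0.5'; python3 -m crank '0 0 0 0.5 -1 0 0.5;0 0 0 0.5 -1 0 0.5;0 0 0 0.5 -1 0 0.5;0 0 0 0.5 -1 0 0.5;0 0 0 0.5 -1 0 0.5'
cat > d.py <<'E'
import sys
from h import *
from rig import robot
a,r=float(sys.argv[1]),float(sys.argv[2]); t=float(sys.argv[3]) if len(sys.argv)>3 else 0
p,q=tcp_target(np.radians(a),r,.025,np.radians(t))
o=robot.get_obs()
print(*[x.round(3) for x in delta(p,q,o)],'t',round(o["time"],2),'loc',*[x.round(4) for x in local(o)])
E
python3 d.py -7.06 .12
```

```text
time: 2.25
position: [0.3778, -0.3564, 0.3255]
tool_rot: [1.0, 0.002, 0.001, 0.001]
ft_force: [1.0, -0.5, 0.1]
grip_width: 0.0217
time: 2.88
position: [0.4797, -0.1492, 0.3263]
tool_rot: [1.0, 0.001, 0.002, 0.002]
ft_force: [1.4, -0.6, 0.3]
grip_width: 0.0215
[ 0.029 -0.053  3.417] [ 2.135 -4.363  1.801] t 2.88 loc [ 0.0343 -0.177   0.1913] [ 1.5341 -0.1751  0.2516]
```

```bash
python3 -m crank '0 0 0 0.5 -1 0 0.5;0 0 0 0.5 -1 0 0.5;0 0 1 0.5 -1 0 0.5;0 0 1 0.3 -0.8 0.2 0.5;0 0 1 0.1 -0.4 0.2 0.5'; python3 d.py -7.06 .12;python3 d.py -7.06 .053
```

```text
time: 3.5
position: [0.5642, 0.0247, 0.3113]
tool_rot: [0.991, -0.132, 0.005, 0.001]
ft_force: [-0.7, 0.4, -0.1]
grip_width: 0.022
[ 0.018 -0.107  0.358] [-0.002 -0.023  1.431] t 3.5 loc [0.0646 0.0139 0.1763] [-0.7954  0.2254 -0.1321]
[ 0.018 -0.107  0.358] [-0.024  0.18   3.094] t 3.5 loc [0.0646 0.0139 0.1763] [-0.7954  0.2254 -0.1321]
```

```bash
python3 -m crank '0 -0.1 0.35 0 0.13 0.5 0.5;0 0 0 0 0 0.5 0.5;0 0 0 0 0 0.3 0.5;0 0 0 0 0 0 0.5'; python3 d.py -7.06 .08;python3 - <<'E'
from rig import viewer
import cv2
for n,b in(("side",(150,260,180,310)),("top",(150,260,200,310))):
    a=viewer.camera(n)["img"][b[0]:b[1],b[2]:b[3],::-1]; cv2.imwrite(f"pics/{n}1.png",cv2.resize(a,None,fx=5,fy=5,interpolation=cv2.INTER_CUBIC))
E
```

```text
time: 4.0
position: [0.5635, 0.0217, 0.2578]
tool_rot: [0.989, -0.146, 0.0, 0.001]
ft_force: [-0.4, 0.7, 0.2]
grip_width: 0.0216
[ 0.015 -0.01   0.034] [0.004 0.024 1.085] t 4.0 loc [0.0648 0.0108 0.1228] [-0.5865  0.54    0.1584]
```

View pics/side1.png

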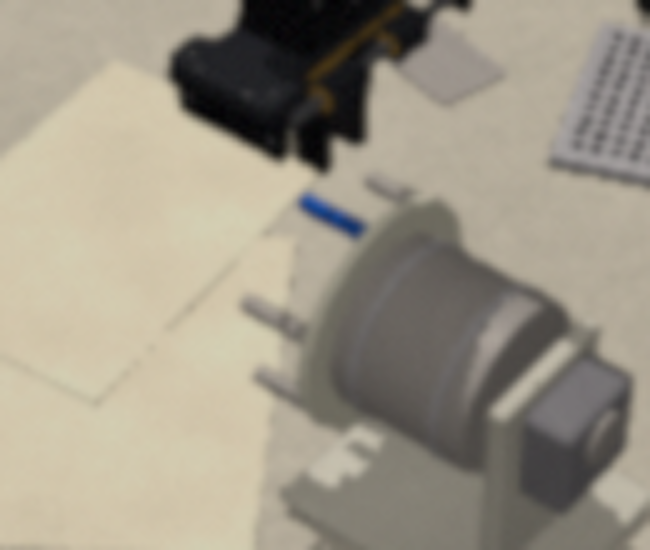

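View pics/top1.png

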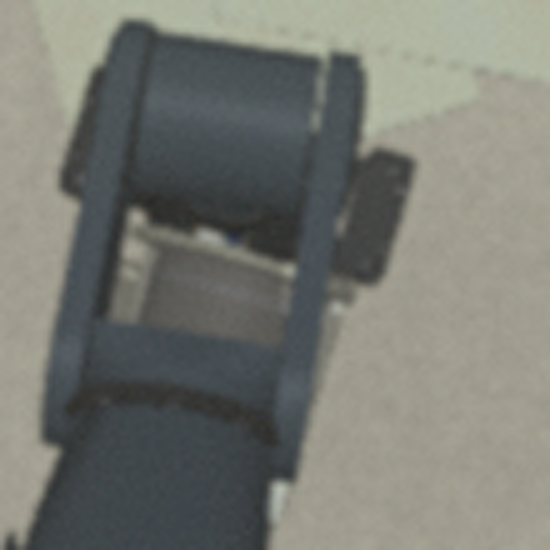

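```bash
python3 -m crank '0 0 0 0 0.05 0.5 0.5;0 0 0 0 0 0.5 0.5;0 0 0 0 0 0.5 0.5;0 0 0 0 0 0.3 0.5;0 0 0 0 0 0 0.5'; python3 d.py -7.06 .0515; python3 -m crank '0 0 0 0 0 0 0.6 6;0 0 0 0 0 0 0.6'; python3 -m crank '0 0 0 0 0 0 0.6;0 0 0 0 0 0 0.6' 6; python3 d.py -7.06 .0515
```

```text
time: 4.72
position: [0.5688, 0.0182, 0.1907]
tool_rot: [0.989, -0.146, 0.008, 0.001]
ft_force: [0.1, 0.7, -0.5]
grip_width: 0.0219
[-0.009 -0.186  0.025] [-0.147  0.066  0.113] t 4.72 loc [0.0708 0.009  0.0557] [-0.1255  0.685  -0.5432]
time: 4.97
position: [0.57, 0.018, 0.1924]
tool_rot: [0.989, -0.146, 0.01, 0.001]
ft_force: [-0.8, 0.1, -0.8]
grip_width: 0.018
[-0.014 -0.224  0.025] [-0.18   0.07   0.153] t 4.97 loc [0.0721 0.0092 0.0574] [-0.8141 -0.1186 -0.7653]invalid input
```

```bash
cat > l.py <<'E'
from h import *
from rig import robot
import json
o=robot.get_obs(); p,f=local(o)
e=R.from_quat(o["tool_rot"]); q0=R.from_euler('z',ST[2])*R.from_euler('x',np.pi)
d=(q0.inv()*e).as_rotvec(degrees=True)
open("log.jsonl","a").write(json.dumps(dict(t=o["time"],p=list(p),f=list(f),d=list(d),q=[float(x) for x in o["tool_rot"]],m=list(map(float,o["moment"])),w=float(o["grip_width"])))+"\n")
print(round(o["time"],2),(p*1000).round(1),f.round(2),d.round(1),round(o["grip_width"]*1000,1))
E
python3 -m crank '0 -0.22 0 -0.18 0.06 0 0.6;0 0 0 0 0.06 0 0.6'>/dev/null; python3 l.py
python3 -m crank '0 0 0 0 0.06 0 0.6;0 0 0 0 0.06 0 0.6'>/dev/null; python3 l.py
python3 -m crank '0 0 0 0 0.06 0 0.6;0 0 0 0 0.06 0 0.6'>/dev/null; python3 l.py
python3 -m crank '0 0 0 0 0.06 0 0.6;0 0 0 0 0.06 0 0.6'>/dev/null; python3 l.py
```

```text
5.22 [64.5  5.4 58.2] [-0.94  3.92 -0.61] [ 0.2  0.  -0.1] 17.3
5.47 [64.5  1.8 58.4] [-0.68  3.62 -0.9 ] [ 0.4  0.  -0.1] 17.2
5.72 [64.5 -2.8 58.5] [-0.03  4.14  0.53] [ 0.4  0.1 -0.1] 17.0
5.97 [64.4 -7.9 58.3] [0.27 3.93 0.02] [ 0.4  0.  -0.1] 17.6
```

```bash

python3 -m crank '0 0 0 0 0.06 0.02 0.6;0 0 0 0 0.06 0.02 0.6'>/dev/null; python3 l.py
python3 -m crank '0 0 0 0 0.06 0.03 0.6;0 0 0 0 0.06 0.03 0.6'>/dev/null; python3 l.py
python3 -m crank '0 0 0 0 0.06 0.03 0.6;0 0 0 0 0.06 0.03 0.6'>/dev/null; python3 l.py
python3 -m crank '0 0 0 0 0.06 0.03 0.6;0 0 0 0 0.06 0.03 0.6'>/dev/null; python3 l.py
python3 -m crank '0 0 0 0 0.06 0.03 0.6;0 0 0 0 0.06 0.03 0.6'>/dev/null; python3 l.py
python3 -m crank '0 0 0 0 0.06 0.03 0.6;0 0 0 0 0.06 0.03 0.6'>/dev/null; python3 l.py
python3 -m crank '0 0 0 0 0.06 0.04 0.6;0 0 0 0 0.06 0.04 0.6'>/dev/null; python3 l.py
```

```text
6.22 [ 64.4 -13.1  56.6] [0.01 3.56 0.44] [ 0.4  0.  -0.1] 17.2
6.47 [ 64.4 -18.4  54. ] [-0.11  4.37 -0.12] [ 0.4  0.  -0.1] 17.8
6.72 [ 64.4 -23.6  51.3] [ 0.45  4.52 -0.17] [ 0.4  0.  -0.1] 17.8
6.97 [ 64.4 -28.7  48.7] [-0.33  4.14  0.37] [ 0.4  0.  -0.1] 17.7
7.22 [ 64.4 -33.9  46.1] [-0.23  4.34 -0.47] [ 0.4  0.  -0.1] 17.4
7.47 [ 64.4 -38.8  43.4] [ 0.52  3.1  -1.32] [ 0.4  0.  -0.1] 17.5
7.72 [ 64.4 -43.8  40. ] [ 0.41  4.48 -0.18] [ 0.4  0.  -0.1] 17.8
```

```bash

python3 -m crank '-0.08 0 0 0 -0.06 -0.03 0.6;0 0 0 0 -0.06 -0.03 0.6'>/dev/null; python3 l.py
python3 -m crank '0 0 0 0 -0.06 -0.04 0.6;0 0 0 0 -0.06 -0.04 0.6'>/dev/null; python3 l.py
python3 -m crank '0 0 0 0 -0.06 -0.04 0.6;0 0 0 0 -0.06 -0.04 0.6'>/dev/null; python3 l.py
python3 -m crank '0 0 0 0 -0.06 -0.03 0.6;0 0 0 0 -0.06 -0.03 0.6'>/dev/null; python3 l.py
python3 -m crank '0 0 0 0 -0.06 -0.03 0.6;0 0 0 0 -0.06 -0.03 0.6'>/dev/null; python3 l.py
python3 -m crank '0 0 0 0 -0.06 -0.02 0.6;0 0 0 0 -0.06 -0.02 0.6'>/dev/null; python3 l.py
python3 -m crank '0 0 0 0 -0.06 -0.02 0.6;0 0 0 0 -0.06 -0.02 0.6'>/dev/null; python3 l.py
python3 -m crank '0 0 0 0 -0.06 -0.01 0.6;0 0 0 0 -0.06 -0.01 0.6'>/dev/null; python3 l.py
```

```text
7.97 [ 64.4 -41.2  42.3] [-0.31  0.48  0.62] [-0.2 -0.  -0.1] 17.4
8.22 [ 64.5 -38.3  45.7] [ 0.52 -8.43 -0.73] [-0.5 -0.  -0.2] 17.6
8.47 [ 64.5 -38.3  49. ] [ 0.79 -7.31  0.19] [-1.1 -0.1 -0.4] 17.4
8.72 [ 64.4 -38.3  51.5] [-0.34 -7.21  0.51] [-1.7 -0.1 -0.5] 17.3
8.97 [ 64.4 -38.3  54. ] [-0.17 -5.77  0.12] [-2.3 -0.2 -0.7] 17.6
9.22 [ 64.4 -38.1  55.7] [-0.21 -6.93  1.2 ] [-2.9 -0.2 -0.8] 17.6
9.47 [ 64.4 -37.5  57.8] [-1.12 -5.67  1.28] [-3.4 -0.3 -0.9] 17.4
9.72 [ 64.6 -35.6  59.6] [-0.51 -4.84  4.95] [-3.8 -0.3 -1. ] 17.5
```

```bash

python3 -m crank '0.4 0 0.1 0 0.1 0.1 0.6;0.36 0 0.1 0 0 0.1 0.6'; python3 l.py; python3 - <<'E'
from rig import viewer
import cv2
for n,b in(("side",(150,260,180,310)),):
    a=viewer.camera(n)["img"][b[0]:b[1],b[2]:b[3],::-1]; cv2.imwrite(f"pics/{n}2.png",cv2.resize(a,None,fx=5,fy=5,interpolation=cv2.INTER_CUBIC))
E
```

```text
time: 9.98
position: [0.5494, -0.0255, 0.1876]
tool_rot: [0.989, -0.147, -0.001, -0.002]
ft_force: [-0.4, -1.7, -0.4]
grip_width: 0.0174
9.97 [ 65.  -38.5  52.6] [ 0.08 -1.7  -0.44] [ 0.2 -0.2  0. ] 17.4
```

View pics/side2.png

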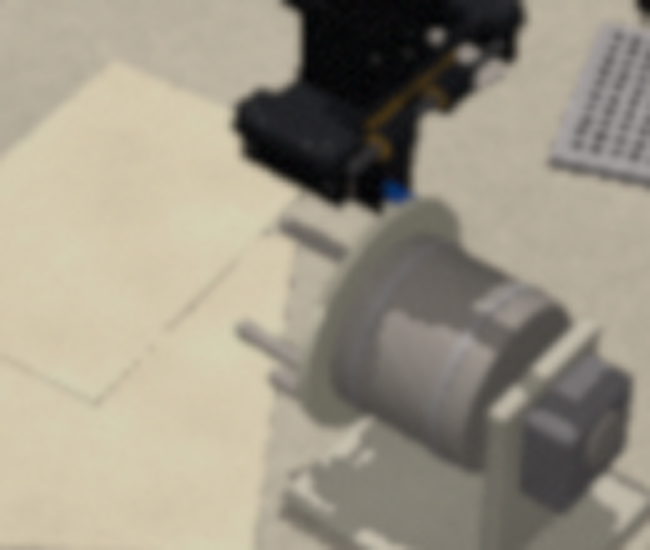

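```bash

python3 -m crank '0 0 0 0 0 0.15 0.6;0 0 0 0 -0.05 0.15 0.6' >/dev/null; python3 l.py
python3 -m crank '0.06 0 0.02 0 -0.09 -0.02 0.6;0.06 0 0.02 0 -0.09 -0.02 0.6'>/dev/null; python3 l.py
python3 -m crank '0.06 0 0.02 0 -0.09 -0.02 0.6;0.06 0 0.02 0 -0.09 -0.02 0.6'>/dev/null; python3 l.py
```

```text
10.28 [ 65.1 -38.   39.7] [ -0.38 -11.41   1.04] [ 0.  -0.2 -0. ] 17.7
10.53 [ 65.1 -36.   39.9] [-0.47 -9.86  0.64] [-0.1 -0.3 -0.1] 17.3
10.78 [ 65.  -34.1  40.4] [ 0.08 -9.46  0.91] [-0.2 -0.4 -0.2] 17.4
```

```bash

python3 -m crank '0.06 0 0.02 0 -0.09 -0.02 0.6;0.06 0 0.02 0 -0.09 -0.02 0.6;0.06 0 0.02 0 -0.09 -0.02 0.6'>/dev/null; python3 l.py
python3 -m crank '0.06 0 0.02 0 -0.09 -0.02 0.6;0.06 0 0.02 0 -0.09 -0.02 0.6;0.06 0 0.02 0 -0.09 -0.02 0.6'>/dev/null; python3 l.py
python3 -m crank '0.06 0 0.02 0 -0.09 -0.02 0.6;0.06 0 0.02 0 -0.09 -0.02 0.6;0.06 0 0.02 0 -0.09 -0.02 0.6'>/dev/null; python3 l.py
python3 -m crank '0.06 0 0.02 0 -0.09 -0.02 0.6;0.06 0 0.02 0 -0.09 -0.02 0.6;0.06 0 0.02 0 -0.09 -0.02 0.6'>/dev/null; python3 l.py
python3 -m crank '0.06 0 0.02 0 -0.09 -0.02 0.6;0.06 0 0.02 0 -0.09 -0.02 0.6;0.06 0 0.02 0 -0.09 -0.02 0.6'>/dev/null; python3 l.py
```

```text
11.15 [ 65.  -30.9  41.4] [-0.17 -8.35  1.29] [-0.4 -0.5 -0.2] 17.7
11.53 [ 64.9 -27.4  42.3] [-0.2  -9.2   1.29] [-0.5 -0.6 -0.2] 17.6
11.9 [ 64.9 -23.5  43. ] [-0.18 -8.1   0.47] [-0.5 -0.8 -0.2] 17.3
12.28 [ 64.8 -19.   43.4] [-0.02 -7.85  0.02] [-0.5 -0.9 -0.2] 17.6
12.65 [ 64.7 -14.3  43.8] [ 1.31 -7.5  -1.56] [-0.5 -1.  -0.2] 17.3
```

```bash

python3 -m crank '0.06 0.06 0.02 0 -0.09 -0.06 0.6;0.06 0.06 0.02 0 -0.09 -0.06 0.6;0.06 0.06 0.02 0 -0.09 -0.04 0.6'>/dev/null; python3 l.py
python3 -m crank '0.06 0.03 0.02 0 -0.09 -0.04 0.6;0.06 0.03 0.02 0 -0.09 -0.02 0.6;0.06 0.03 0.02 0 -0.09 0 0.6'>/dev/null; python3 l.py
python3 -m crank '0.06 0.03 0.02 0 -0.09 0 0.6;0.06 0.03 0.02 0 -0.09 0 0.6;0.06 0.03 0.02 0 -0.09 0 0.6'>/dev/null; python3 l.py
python3 -m crank '0.06 0.03 0.02 0 -0.09 0 0.6;0.06 0.03 0.02 0 -0.09 0.01 0.6;0.06 0.03 0.02 0 -0.09 0.01 0.6'>/dev/null; python3 l.py
python3 -m crank '0.06 0.03 0.02 0 -0.09 0.01 0.6;0.06 0.03 0.02 0 -0.09 0.02 0.6;0.06 0.03 0.02 0 -0.09 0.02 0.6'>/dev/null; python3 l.py
```

```text
13.03 [65.  -9.3 47.8] [ 0.89 -7.31 -0.32] [-0.4 -0.2 -0.1] 17.6
13.4 [65.1 -4.1 48.5] [ 0.08 -8.06 -0.01] [-0.3  0.2 -0.1] 17.7
13.78 [65.2  1.2 46.6] [ 1.06 -7.91 -0.44] [-0.2  0.5 -0.1] 17.6
14.15 [65.4  6.8 43.7] [ 1.05 -7.68 -0.46] [-0.1  0.9 -0. ] 17.6
14.53 [65.6 12.7 39.7] [ 0.27 -7.47  1.18] [0.1 1.3 0. ] 17.3
```

```bash
cat > w.py <<'E'
from h import *
import json,sys
L=[json.loads(l) for l in open("log.jsonl")]
rows=[]
for i in range(1,len(L)):
    a,b=L[i-1],L[i]; dt=b["t"]-a["t"]
    if dt>.5: continue
    if 7.9<b["t"]<10.4: continue
    if b.get("skip"): continue
    f=np.array(b["f"]); s=np.sign(f[1])
    off=s*(b["w"]/2-.006)
    k=b.get("k",0)
    y0=a["p"][1]+off; y1=b["p"][1]+off
    A0,A1=-np.arcsin(y0/.07),-np.arcsin(y1/.07)
    w=(A1-A0)/dt
    if abs(w)<.05 or abs(f[1])<2: continue
    tau=.07*(np.cos(A1)*f[1]+0*np.sin(A1)*f[2])
    W=.34*np.sign(w)+.3*w-tau   # W in +a
    rows.append((b["t"],np.degrees(A1),w,tau,W,k))
r=np.array(rows)
if len(sys.argv)>1: print(r.round(3))
def model(v,r): return v[0]*np.sin(np.radians(r[:,1])-np.pi/3*r[:,5]*0+v[1]) + v[2]*np.sign(r[:,2])
best=None
for p0 in range(0,360,60):
    o=least_squares(lambda v:np.r_[(model(v,r)-r[:,4])/.04,(v[0]-.2)/.02,v[2]/.015],[.2,np.radians(p0),0])
    if best is None or o.cost<best.cost: best=o
C=np.linalg.inv(best.jac.T@best.jac)
print(best.x.round(3),"heavy offset from blue(deg, +a)",np.degrees(best.x[1])%360,"+-",np.degrees(C[1,1]**.5),"rms",np.std(model(best.x,r)-r[:,4]))
E
python3 w.py 1
```

```text
[[ 5.475 -3.632  0.207  0.253  0.149  0.   ]
 [ 5.725  0.235  0.264  0.29   0.13   0.   ]
 [ 5.975  4.198  0.293  0.274  0.154  0.   ]
 [ 6.225  8.67   0.301  0.246  0.184  0.   ]
 [ 6.475 12.784  0.304  0.298  0.133  0.   ]
 [ 6.725 17.139  0.306  0.303  0.129  0.   ]
 [ 6.975 21.701  0.315  0.269  0.165  0.   ]
 [ 7.225 26.421  0.32   0.272  0.164  0.   ]
 [ 7.475 31.005  0.323  0.186  0.251  0.   ]
 [ 7.725 35.788  0.343  0.255  0.188  0.   ]
 [10.525 33.498 -0.142 -0.575  0.193  0.   ]
 [10.775 31.688 -0.131 -0.563  0.184  0.   ]
 [11.15  28.842 -0.139 -0.512  0.131  0.   ]
 [11.525 25.546 -0.15  -0.581  0.196  0.   ]
 [11.9   21.882 -0.164 -0.526  0.137  0.   ]
 [12.275 18.151 -0.181 -0.522  0.128  0.   ]
 [12.65  13.992 -0.187 -0.51   0.114  0.   ]
 [13.025  9.937 -0.195 -0.504  0.106  0.   ]
 [13.4    5.75  -0.197 -0.561  0.162  0.   ]
 [13.775  1.308 -0.204 -0.554  0.153  0.   ]
 [14.15  -3.323 -0.215 -0.537  0.132  0.   ]
 [14.525 -8.216 -0.223 -0.517  0.111  0.   ]]
[0.19  0.738 0.007] heavy offset from blue(deg, +a) 42.30556435644314 +- 7.447604757119421 rms 0.028517761568497658
```

```bash
sed -i 's/^import json$/import json,sys\nK=int(sys.argv[1]) if len(sys.argv)>1 else 0/; s/dict(t=/dict(k=K,t=/' l.py
sed -i 's/r\[:,1\])-np.pi\/3\*r\[:,5\]\*0/r[:,1])+np.pi\/3*r[:,5]/' w.py
python3 -m crank '0 -0.25 0 0 0.08 -0.1 0.6;0 0 0 0 0.08 -0.1 0.6;0 0 0 0 0.1 0 0.6'>/dev/null; python3 l.py
python3 -m crank '0 0 0 0 0.1 0 0.6;0 0 0 0 0.1 0 0.6'>/dev/null; python3 l.py
python3 -m crank '0 0 0 0 0.1 0 0.6;0 0 0 0 0.1 0.01 0.6'>/dev/null; python3 l.py
python3 -m crank '0 0 0 0 0.1 0.02 0.6;0 0 0 0 0.1 0.03 0.6'>/dev/null; python3 l.py
python3 -m crank '0 0 0 0 0.1 0.04 0.6;0 0 0 0 0.1 0.05 0.6'>/dev/null; python3 l.py
```

```text
14.9 [65.1  4.5 47.3] [-0.47  5.57 -0.43] [ 0.3 -0.1  0. ] 17.4
15.15 [65.1 -1.7 47.5] [-0.2   4.58 -0.81] [ 0.5 -0.1  0. ] 17.1
15.4 [65.1 -9.4 47. ] [-0.21  4.62 -1.03] [ 0.6 -0.   0. ] 17.3
15.65 [ 65.1 -17.6  44.9] [ 1.38  4.53 -0.13] [ 0.7 -0.   0. ] 17.4
15.9 [ 65. -26.  41.] [ 0.31  4.74 -0.06] [ 0.7 -0.   0.1] 17.3
```

```bash

python3 -m crank '-0.1 0 0 0 0.1 0.03 0.6;0 0 0 0 0.1 0.05 0.6'>/dev/null; python3 l.py
python3 -m crank '0 0 0 0 0.1 0.06 0.6;0 0 0 0 0.04 0 0.6'>/dev/null; python3 l.py
python3 -m crank '0 0 0 0 0 0 0.6'>/dev/null; python3 l.py
```

```text
16.15 [ 65.  -34.2  37.4] [-0.03  5.54 -0.59] [ 0.2 -0.   0.1] 17.3
16.4 [ 65.  -40.3  34.6] [ 1.6   4.18 -0.67] [ 0.2 -0.   0.1] 17.4
16.52 [ 65.  -40.8  34.6] [-0.14  3.31 -0.13] [ 0.2 -0.   0.1] 17.3
```

```bash

python3 -m crank '0 0 0 0 -0.06 -0.4 0.5;0 0 0 0 0 -0.8 0.5;0 0 0 0 0 -0.5 0.5;0 0 0 0 -0.6 -0.1 0.5;0 0 0 0 -0.8 0 0.5'>/dev/null; python3 l.py 1;  python3 -m crank '0 0 0 0 -0.3 0 0.5;0 0 0 0 0 0 0.5'>/dev/null; python3 l.py 1
```

```text
17.15 [ 64.4   9.5 108.4] [ 0.62  0.22 -0.38] [-0.7 -0.3  0.2] 21.8
17.4 [ 64.1  20.9 108.3] [-0.07 -0.44  0.4 ] [-0.9 -0.3  0.1] 22.1
```

```bash

python3 -m crank '0.17 0.06 0 0.02 -0.27 0.3 0.5;0 0 0 0 0 0.5 0.5;0 0 0 0 0 0.5 0.5;0 0 0 0 0 0.3 0.5;0 0 0 0 0 0 0.6'>/dev/null; python3 l.py 1; python3 - <<'E'
from rig import viewer
import cv2
for n,b in(("side",(150,260,180,310)),):
    a=viewer.camera(n)["img"][b[0]:b[1],b[2]:b[3],::-1]; cv2.imwrite(f"pics/{n}3.png",cv2.resize(a,None,fx=5,fy=5,interpolation=cv2.INTER_CUBIC))
E
```

```text
18.02 [63.9 28.6 39. ] [-0.57  0.34  0.09] [-0.1 -0.2  0.2] 18.7
```

View pics/side3.png

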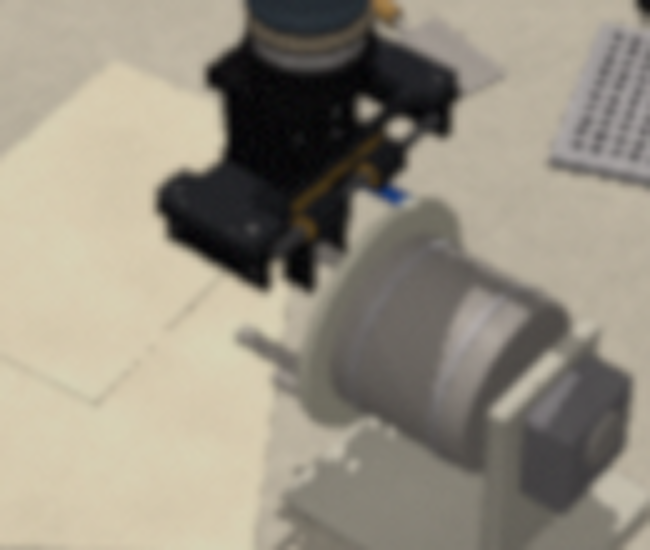

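```bash

python3 -m crank '0 0 0 0.02 0.1 -0.08 0.6;0 0 0 0 0.1 -0.08 0.6'>/dev/null; python3 l.py 1
python3 -m crank '0 0 0 0 0.1 -0.08 0.6;0 0 0 0 0.1 -0.08 0.6'>/dev/null; python3 l.py 1
python3 -m crank '0 0 0 0 0.1 -0.06 0.6;0 0 0 0 0.1 -0.03 0.6'>/dev/null; python3 l.py 1
python3 -m crank '0 0 0 0 0.1 -0.02 0.6;0 0 0 0 0.1 0 0.6'>/dev/null; python3 l.py 1
python3 -m crank '-0.05 0 0 0 0.1 0 0.6;-0.05 0 0 0 0.1 0 0.6'>/dev/null; python3 l.py 1
```

```text
18.32 [64.4 22.6 47. ] [-0.99  5.21 -0.53] [ 0.1 -0.2  0.3] 17.6
18.57 [64.4 15.  54.9] [-1.22  4.43 -0.26] [ 0.2 -0.1  0.3] 17.6
18.82 [64.4  6.7 59.3] [-1.91  4.58  1.05] [ 0.3 -0.1  0.3] 17.8
19.07 [64.4 -1.9 60.2] [-1.18  4.13  0.48] [ 0.3 -0.   0.3] 17.5
19.32 [ 64.3 -10.6  60. ] [-0.8   3.78 -0.74] [-0.3 -0.1  0.3] 18.0
```

```bash

python3 -m crank '0 0 0 0 0.1 0.1 0.6;0 0 0 0 0.1 0.1 0.6'>/dev/null; python3 l.py 1
python3 -m crank '0 0 0 0 0.1 0.1 0.6;0 0 0 0 0.1 0.1 0.6'>/dev/null; python3 l.py 1
python3 -m crank '-0.05 0 0 0 0.1 0.06 0.6;-0.05 0 0 0 0.1 0.06 0.6'>/dev/null; python3 l.py 1
python3 -m crank '0 0 0 0 0.08 0 0.6;0 0 0 0 0 0 0.6'>/dev/null; python3 l.py 1; python3 w.py 1
```

```text
19.57 [ 64.3 -19.   51.7] [-1.99  4.32 -0.59] [-0.3 -0.   0.3] 17.3
19.82 [ 64.4 -27.5  43. ] [-0.9   4.23 -0.47] [-0.3 -0.   0.3] 17.2
20.07 [ 64.4 -35.9  37.3] [-0.77  5.4  -0.96] [-0.7 -0.1  0.3] 17.4
20.32 [ 64.3 -39.6  36.3] [-0.63  2.79 -0.98] [-0.7 -0.1  0.3] 17.1
[[  5.475  -3.632   0.207   0.253   0.149   0.   ]
 [  5.725   0.235   0.264   0.29    0.13    0.   ]
 [  5.975   4.198   0.293   0.274   0.154   0.   ]
 [  6.225   8.67    0.301   0.246   0.184   0.   ]
 [  6.475  12.784   0.304   0.298   0.133   0.   ]
 [  6.725  17.139   0.306   0.303   0.129   0.   ]
 [  6.975  21.701   0.315   0.269   0.165   0.   ]
 [  7.225  26.421   0.32    0.272   0.164   0.   ]
 [  7.475  31.005   0.323   0.186   0.251   0.   ]
 [  7.725  35.788   0.343   0.255   0.188   0.   ]
 [ 10.525  33.498  -0.142  -0.575   0.193   0.   ]
 [ 10.775  31.688  -0.131  -0.563   0.184   0.   ]
 [ 11.15   28.842  -0.139  -0.512   0.131   0.   ]
 [ 11.525  25.546  -0.15   -0.581   0.196   0.   ]
 [ 11.9    21.882  -0.164  -0.526   0.137   0.   ]
 [ 12.275  18.151  -0.181  -0.522   0.128   0.   ]
 [ 12.65   1
[... 576 characters left out ...]
 0.346   0.148   0.   ]
 [ 16.4    32.45    0.397   0.247   0.212   0.   ]
 [ 16.525  33.077   0.076   0.194   0.169   0.   ]
 [ 18.325 -21.235   0.314   0.34    0.095   1.   ]
 [ 18.575 -14.778   0.453   0.3     0.176   1.   ]
 [ 18.825  -7.867   0.486   0.318   0.168   1.   ]
 [ 19.075  -0.679   0.493   0.289   0.199   1.   ]
 [ 19.325   6.242   0.497   0.263   0.226   1.   ]
 [ 19.575  13.521   0.488   0.294   0.193   1.   ]
 [ 19.825  20.844   0.51    0.277   0.217   1.   ]
 [ 20.075  28.261   0.524   0.333   0.164   1.   ]
 [ 20.325  31.93    0.244   0.166   0.247   1.   ]]
[0.2   0.604 0.004] heavy offset from blue(deg, +a) 34.62924545309704 +- 3.881955604499812 rms 0.03482728876931781
```

```bash

python3 -m crank '0.14 0 -0.06 0 -0.06 -0.4 0.5;0 0 0 0 0 -0.8 0.5;0 0 0 0 0 -0.3 0.5;0 0 0 0 -0.7 -0.1 0.5;0 0 0 0 -0.8 0 0.5'>/dev/null; python3 l.py 2;  python3 -m crank '0 0 0 0 -0.45 0 0.5;0 0 0 0 0 0 0.5'>/dev/null; python3 l.py 2
```

```text
20.95 [ 67.9  17.8 105.2] [-0.04 -0.38 -0.75] [-0.4  0.3  0.2] 21.8
21.2 [ 68.1  36.9 105.5] [ 0.25 -0.96  0.07] [-0.5  0.4  0. ] 21.8
```

```bash

python3 -m crank '0.1 -0.08 0 -0.08 0.1 0.3 0.5;0 0 0 0 0 0.5 0.5;0 0 0 0 0 0.5 0.5;0 0 0 0 0 0.2 0.5;0 0 0 0 0 0 0.6'>/dev/null; python3 l.py 2; python3 - <<'E'
from rig import viewer
import cv2
for n,b in(("side",(150,260,180,310)),):
    a=viewer.camera(n)["img"][b[0]:b[1],b[2]:b[3],::-1]; cv2.imwrite(f"pics/{n}4.png",cv2.resize(a,None,fx=5,fy=5,interpolation=cv2.INTER_CUBIC))
E
```

```text
21.82 [64.1 28.6 41.4] [-0.14  4.    0.55] [ 0.1 -0.2  0.3] 18.9
```

View pics/side4.png

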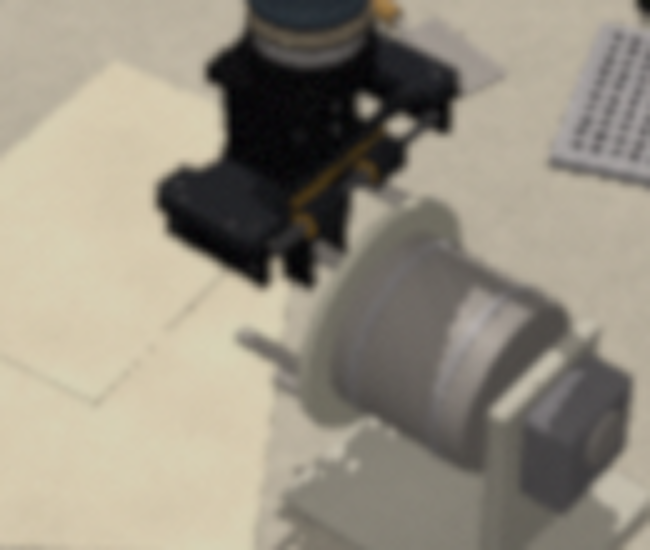

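```bash

python3 -m crank '0 0 0 0 0.09 -0.06 0.6;0 0 0 0 0.09 -0.06 0.6'>/dev/null; python3 l.py 2
python3 -m crank '0 0 0 0 0.09 -0.06 0.6;0 0 0 0 0.09 -0.06 0.6'>/dev/null; python3 l.py 2
python3 -m crank '0 0 0 0 0.09 -0.04 0.6;0 0 0 0 0.09 -0.03 0.6'>/dev/null; python3 l.py 2
python3 -m crank '0 0 0 0 0.09 0 0.6;0 0 0 0 0.09 0 0.6'>/dev/null; python3 l.py 2
python3 -m crank '-0.05 0 0 0 0.09 0 0.6;-0.05 0 0 0 0.09 0 0.6'>/dev/null; python3 l.py 2
python3 -m crank '0 0 0 0 0.09 0.03 0.6;0 0 0 0 0.09 0.03 0.6'>/dev/null; python3 l.py 2
```

```text
22.12 [64.2 22.8 47.7] [-1.43  4.9  -0.44] [ 0.2 -0.1  0.3] 17.3
22.38 [64.2 16.6 53.9] [ 0.88  4.37 -0.01] [ 0.4 -0.1  0.3] 17.5
22.62 [64.2 10.3 58.3] [ 0.6   4.56 -0.59] [0.5 0.  0.3] 17.6
22.88 [64.2  4.2 59.8] [ 0.2   5.39 -1.29] [0.7 0.1 0.3] 17.2
23.12 [64.2 -1.9 61.2] [ 0.63  6.29 -1.03] [0.4 0.2 0.3] 17.3
23.38 [64.2 -7.8 60.3] [-0.39  5.92  0.23] [0.6 0.3 0.3] 17.7
```

```bash

python3 -m crank '-0.03 0 0 0 0.09 0.1 0.6;-0.05 0 0 0 0.09 0.1 0.6'>/dev/null; python3 l.py 2
python3 -m crank '-0.03 0 0 0 0.09 0.1 0.6;-0.05 0 0 0 0.09 0.08 0.6'>/dev/null; python3 l.py 2
python3 -m crank '-0.03 0 0 0 0.09 0.06 0.6;-0.05 0 0 0 0.09 0.06 0.6'>/dev/null; python3 l.py 2
python3 -m crank '-0.03 0 0 0 0.09 0.06 0.6;-0.05 0 0 0 0.09 0.06 0.6'>/dev/null; python3 l.py 2
python3 -m crank '-0.03 0 0 0 0.09 0.06 0.6;-0.05 0 0 0 0.09 0.06 0.6'>/dev/null; python3 l.py 2
python3 w.py
```

```text
23.62 [ 64.2 -13.5  53.9] [-0.09  6.01 -0.3 ] [0.4 0.4 0.4] 17.6
23.88 [ 64.2 -19.3  48. ] [-0.22  6.24  1.03] [0.1 0.5 0.4] 17.6
24.12 [ 64.2 -24.8  44.5] [0.56 6.16 0.03] [-0.   0.6  0.4] 17.3
24.38 [ 64.2 -30.1  40.9] [ 0.19  6.48 -0.4 ] [-0.2  0.7  0.5] 17.6
24.62 [ 64.3 -35.1  37.3] [ 0.08  8.06 -1.38] [-0.3  0.8  0.5] 17.7
[1.940e-01 6.959e+00 3.000e-03] heavy offset from blue(deg, +a) 38.73852222354316 +- 2.952754978007063 rms 0.03527289229803916
```

```bash

python3 -m crank '-0.03 -0.15 0 0 0.1 0.06 0.6;-0.05 0 -0.1 0 0.1 0.06 0.6'>/dev/null; python3 l.py 2
python3 -m crank '-0.03 0 0 0 0.1 0.06 0.6;-0.05 0 0 0 0.1 0.06 0.6'>/dev/null; python3 l.py 2
python3 -m crank '0.05 0 0 0 -0.09 0.02 0.6;0.05 0 0 0 -0.09 0 0.6;0.05 0 0 0 -0.09 0 0.6'>/dev/null; python3 l.py 2
python3 -m crank '0.05 0 0 0 -0.09 -0.02 0.6;0.05 0 0 0 -0.09 -0.02 0.6'>/dev/null; python3 l.py 2
python3 -m crank '0.05 0 0 0 -0.09 -0.03 0.6;0.05 0 0 0 -0.09 -0.03 0.6'>/dev/null; python3 l.py 2
```

```text
24.88 [ 64.  -40.2  33.6] [ 0.65  8.84 -0.82] [-0.4  0.1  0.1] 17.5
25.12 [ 64.1 -45.   29.9] [ 0.71  9.56 -1.6 ] [-0.4  0.2  0.1] 17.8
25.5 [ 64.  -37.1  30. ] [ 0.05 -7.06 -0.94] [-0.   0.2 -0. ] 17.6
25.75 [ 63.9 -33.9  31.7] [ 0.08 -5.73 -0.1 ] [ 0.   0.1 -0.2] 17.3
26.0 [ 63.9 -30.6  34. ] [ 0.92 -5.81 -1.33] [ 0.1  0.  -0.2] 17.5
```

```bash

python3 -m crank '0 0 0.03 0 -0.09 -0.04 0.6;0 0 0 0 -0.09 -0.04 0.6'>/dev/null; python3 l.py 2
python3 -m crank '0.03 0 0.03 0 -0.09 -0.06 0.6;0 0 0 0 -0.09 -0.05 0.6'>/dev/null; python3 l.py 2
python3 -m crank '0.03 0 0 0 -0.09 -0.05 0.6;0.03 0 0 0 -0.09 -0.05 0.6'>/dev/null; python3 l.py 2
python3 -m crank '0.03 0 0 0 -0.09 -0.04 0.6;0.03 0 0 0 -0.09 -0.04 0.6'>/dev/null; python3 l.py 2
python3 -m crank '0.03 0 0 0 -0.09 -0.03 0.6;0.03 0 0 0 -0.09 -0.03 0.6'>/dev/null; python3 l.py 2
python3 -m crank '0.03 0 0 0 -0.09 -0.03 0.6;0.03 0 0 0 -0.09 -0.03 0.6'>/dev/null; python3 l.py 2
python3 -m crank '0.03 0 0 0 -0.09 -0.02 0.6;0.03 0 0 0 -0.09 -0.01 0.6'>/dev/null; python3 l.py 2
python3 w.py
```

```text
26.25 [ 63.9 -27.5  37. ] [ 0.6  -5.95 -2.18] [-0.3 -0.  -0.2] 17.4
26.5 [ 63.9 -24.5  41.2] [-0.54 -5.59 -1.01] [-0.6 -0.1 -0.1] 17.5
26.75 [ 63.9 -21.4  45.1] [-0.03 -5.53 -0.03] [-0.8 -0.2 -0.2] 17.2
27.0 [ 63.8 -18.6  48.3] [-0.48 -5.98 -0.45] [-1.  -0.2 -0.3] 17.3
27.25 [ 63.8 -15.8  50.7] [-0.38 -6.    0.67] [-1.2 -0.3 -0.4] 17.5
27.5 [ 63.8 -13.   53.1] [ 0.21 -5.84 -0.47] [-1.4 -0.3 -0.5] 17.4
27.75 [ 63.8 -10.4  54.3] [-0.69 -5.82  0.46] [-1.6 -0.4 -0.6] 17.5
[0.192 0.717 0.004] heavy offset from blue(deg, +a) 41.103565708064565 +- 2.192598909909524 rms 0.032909557310001405
```

```bash

python3 -m crank '0.1 0.05 0.05 0 -0.09 0 0.6;0.1 0 0.03 0 -0.09 0 0.6'>/dev/null; python3 l.py 2
python3 -m crank '0.07 0 0.02 0 -0.09 0 0.6;0.07 0 0.02 0 -0.09 0 0.6'>/dev/null; python3 l.py 2
python3 -m crank '0.06 0 0.02 0 -0.09 0 0.6;0.06 0 0.02 0 -0.09 0 0.6'>/dev/null; python3 l.py 2
python3 -m crank '0.06 0 0.02 0 -0.09 0 0.6;0.06 0 0.02 0 -0.09 0 0.6'>/dev/null; python3 l.py 2
python3 -m crank '0.06 0 0.02 0 -0.09 0 0.6;0.06 0 0.02 0 -0.09 0 0.6'>/dev/null; python3 l.py 2
python3 -m crank '0.06 0 0.02 0 -0.09 0 0.6;0.06 0 0.02 0 -0.09 0 0.6'>/dev/null; python3 l.py 2
python3 -m crank '0.06 0 0.02 0 -0.09 0 0.6;0.06 0 0.02 0 -0.09 0 0.6'>/dev/null; python3 l.py 2
python3 w.py
```

```text
28.0 [63.8 -7.8 54.3] [ 0.25 -5.38  0.51] [-1.1 -0.2 -0.3] 17.3
28.25 [63.9 -5.3 54.4] [-0.17 -5.81  0.57] [-0.9 -0.2 -0.1] 17.0
28.5 [63.8 -2.9 54.4] [ 0.38 -6.41  0.4 ] [-0.8 -0.3 -0. ] 17.3
28.75 [63.8 -0.5 54.5] [ 0.39 -7.24  0.  ] [-0.8 -0.4  0.1] 17.5
29.0 [63.9  1.9 54.5] [-0.44 -6.    0.59] [-0.7 -0.4  0.2] 17.6
29.25 [63.9  4.3 54.5] [ 0.63 -6.4   0.65] [-0.6 -0.5  0.3] 17.6
29.5 [63.9  6.5 54.4] [ 0.16 -5.9   0.36] [-0.6 -0.6  0.4] 17.5
[0.192 0.718 0.004] heavy offset from blue(deg, +a) 41.15502441756492 +- 1.9504849459915228 rms 0.033407369339261514
```

```bash

python3 -m crank '0 0.12 -0.08 0 0.07 0 0.6;0 0 0 0 0.07 0 0.6;0 0 0 0 0.08 0 0.6'>/dev/null; python3 l.py 2
python3 -m crank '0 0 0 0 0.08 0.01 0.6;0 0 0 0 0.08 0.01 0.6'>/dev/null; python3 l.py 2
python3 -m crank '0 0 0 0 0.08 0.01 0.6;0 0 0 0 0.08 0.01 0.6'>/dev/null; python3 l.py 2
python3 -m crank '-0.05 0 0 0 0.08 0.02 0.6;-0.05 0 0 0 0.08 0.02 0.6'>/dev/null; python3 l.py 2
python3 -m crank '-0.05 0 0 0 0.08 0.03 0.6;-0.05 0 0 0 0.08 0.03 0.6'>/dev/null; python3 l.py 2
python3 -m crank '-0.05 0 0 0 0.08 0.04 0.6;-0.05 0 0 0 0.08 0.04 0.6'>/dev/null; python3 l.py 2
python3 -m crank '-0.05 0 0 0 0.08 0.04 0.6;-0.05 0 0 0 0.08 0.04 0.6'>/dev/null; python3 l.py 2
python3 w.py
```

```text
29.88 [63.8 -1.3 54.8] [-0.48  5.15 -0.69] [-0.4  0.1  0. ] 17.3
30.12 [63.8 -5.5 54.3] [-0.07  5.07  0.19] [-0.1  0.1  0.1] 17.3
30.38 [63.8 -9.7 53.8] [0.3  5.16 0.06] [0.2 0.2 0.1] 17.2
30.62 [ 63.8 -13.9  52.5] [0.55 5.19 0.56] [-0.1  0.2  0.1] 17.6
30.88 [ 63.8 -18.   50.3] [-0.45  5.6  -0.13] [-0.3  0.3  0.2] 17.7
31.12 [ 63.8 -22.   47.4] [-0.36  5.86  0.21] [-0.6  0.3  0.2] 17.3
31.38 [ 63.8 -25.8  44.3] [0.12 6.2  0.7 ] [-0.8  0.4  0.3] 17.5
[0.192 0.716 0.005] heavy offset from blue(deg, +a) 41.001349738471504 +- 1.7891304144572675 rms 0.031924792707335545
```

```bash
cat >> w.py <<'E'
def fit(r,useb,name):
    best=None
    for p0 in range(0,360,60):
        o=least_squares(lambda v:np.r_[(v[0]*np.sin(np.radians(r[:,1]+60*r[:,5])+v[1])+v[2]*np.sign(r[:,2])+v[3]*.07*np.cos(np.radians(r[:,1]))-r[:,4])/.033,(v[0]-.2)/.02,v[2]/.03,v[3]/(.2 if useb else 1e-4)],[.2,np.radians(p0),0,0])
        if best is None or o.cost<best.cost: best=o
    C=np.linalg.inv(best.jac.T@best.jac)
    print(name,best.x.round(3),round(np.degrees(best.x[1])%360,1),round(np.degrees(C[1,1]**.5),1))
    return best
for b in (0,1):
    fit(r,b,"all"); fit(r[r[:,5]==2],b,"n2"); fit(r[r[:,5]<2],b,"n01")
    fit(r[r[:,2]>0],b,"plus"); fit(r[r[:,2]<0],b,"minus")
E
python3 w.py
```

```text
[0.192 0.716 0.005] heavy offset from blue(deg, +a) 41.001349738471504 +- 1.7891304144572675 rms 0.031924792707335545
all [ 0.192  0.716  0.005 -0.   ] 41.0 1.5
n2 [0.208 0.75  0.003 0.   ] 43.0 1.6
n01 [0.199 0.606 0.005 0.   ] 34.7 3.3
plus [ 0.213  0.663 -0.011 -0.   ] 38.0 2.2
minus [ 0.192  0.719  0.008 -0.   ] 41.2 3.2
all [ 0.203  0.687  0.005 -0.14 ] 39.3 1.8
n2 [2.080e-01 7.039e+00 3.000e-03 1.600e-02] 43.3 4.0
n01 [1.930e-01 6.868e+00 4.000e-03 1.110e-01] 33.5 3.8
plus [ 0.213  0.663 -0.009 -0.032] 38.0 2.2
minus [ 0.192  0.719  0.008 -0.011] 41.2 3.2
```

```bash

python3 -m crank '0.15 -0.08 -0.05 0 -0.06 0 0.6;0 0 0 0 0 0 0.6;0 0 0 0 0 0 0.6'>/dev/null; python3 l.py 2
for i in 1 2 3 4 5 6 7 8 9 10; do python3 -m crank '0 0 0 0 0 0 0.6'>/dev/null; python3 l.py 2; done
```

```text
31.75 [ 64.  -24.7  44.3] [-0.36 -0.95 -0.06] [-0.1 -0.1 -0.1] 17.5
31.88 [ 64.  -25.1  44.4] [ 0.07 -0.26  0.17] [-0.2 -0.1 -0.1] 17.4
32.0 [ 64.  -25.2  44.4] [ 0.36 -0.89 -0.59] [-0.2 -0.1 -0.1] 17.1
32.12 [ 64.  -25.3  44.4] [-0.13  0.61 -0.23] [-0.2 -0.1 -0.1] 17.9
32.25 [ 64.  -25.3  44.4] [0.43 0.27 0.17] [-0.2 -0.1 -0.1] 17.2
32.38 [ 64.  -25.3  44.4] [-0.05 -0.12 -0.26] [-0.2 -0.1 -0.1] 17.2
32.5 [ 64.  -25.3  44.4] [-0.21  0.16 -0.51] [-0.2 -0.1 -0.1] 17.3
32.62 [ 63.9 -25.2  44.4] [ 0.62  0.43 -0.63] [-0.2 -0.1 -0.1] 17.5
32.75 [ 64.  -25.2  44.4] [ 0.09  0.07 -0.2 ] [-0.2 -0.1 -0.1] 17.3
32.88 [ 63.9 -25.2  44.4] [ 0.25 -0.62 -0.98] [-0.2 -0.1 -0.1] 17.3
33.0 [ 64.  -25.3  44.4] [-0.2   0.67  0.25] [-0.2 -0.1 -0.1] 17.4
```

```bash

python3 -m crank '0 0 0 0 0 0 0.7;0 0 0 0 0 0 0.75;0 0 0 0 0 0 0.8;0 0 0 0 0 0 1;0 0 0 0 0 0 1' 5; python3 l.py 2;python3 -m crank '0 0 0 0 0 0 1;0 0 0 0 0 0 1;0 0 0 0 0 0 1'>/dev/null; python3 l.py 2
```

```text
time: 33.62
position: [0.553, -0.01, 0.1794]
tool_rot: [0.989, -0.147, -0.0, -0.001]
ft_force: [0.7, 2.7, -0.5]
grip_width: 0.0115
33.62 [ 64.  -22.6  44.4] [-0.16  2.78 -0.48] [ 0.1 -0.  -0. ] 11.5
34.0 [ 64.  -22.6  44.4] [0.17 2.01 0.34] [ 0.1 -0.  -0. ] 11.8
```

```bash
python3 -m crank '0 0 0 0 0 0 1;0 0 0 0 0 0 1' ; python3 l.py 2; python3 w.py; python3 - <<'E'
from rig import viewer,spotter
from h import *
import cv2
ims=[]
for n,b in(("side",(150,260,200,310)),("top",(150,260,200,310))):
    p=viewer.camera(n)
    a=cv2.resize(p["img"][b[0]:b[1],b[2]:b[3],::-1],None,fx=5,fy=5,interpolation=cv2.INTER_CUBIC)
    if n=="side":
        for k in range(6):
            u=proj(p,pin(ST,np.radians(138.8),k,.05))[0]; cv2.circle(a,tuple(int(round(x)) for x in (u-[200,150]+.5)*5),4,(0,0,255),1)
        cv2.imwrite("pics/side9.png",a)
    ims.append(a)
    for t in ("jar","mortar","capsule_plate","spatula","blue_pin"):
        print(n,t,[(np.round(b["at"],3),round(b["score"],2)) for b in spotter.boxes_of(t,p)][:1])
E
```

```text
time: 34.25
position: [0.553, -0.01, 0.1794]
tool_rot: [0.989, -0.147, -0.0, -0.001]
ft_force: [-0.3, 1.2, 0.1]
grip_width: 0.0119
34.25 [ 63.9 -22.6  44.4] [-0.64  1.01  0.13] [ 0.1 -0.  -0. ] 11.9
[0.192 0.716 0.005] heavy offset from blue(deg, +a) 41.001349738471504 +- 1.7891304144572675 rms 0.031924792707335545
all [ 0.192  0.716  0.005 -0.   ] 41.0 1.5
n2 [0.208 0.75  0.003 0.   ] 43.0 1.6
n01 [0.199 0.606 0.005 0.   ] 34.7 3.3
plus [ 0.213  0.663 -0.011 -0.   ] 38.0 2.2
minus [ 0.192  0.719  0.008 -0.   ] 41.2 3.2
all [ 0.203  0.687  0.005 -0.14 ] 39.3 1.8
n2 [2.080e-01 7.039e+00 3.000e-03 1.600e-02] 43.3 4.0
n01 [1.930e-01 6.868e+00 4.000e-03 1.110e-01] 33.5 3.8
plus [ 0.213  0.663 -0.009 -0.032] 38.0 2.2
minus [ 0.192  0.719  0.008 -0.011] 41.2 3.2
side jar [(array([-0.069,  0.308,  1.241]), 0.8)]
side mortar [(array([-0.209,  0.298,  1.289]), 0.87)]
side capsule_plate [(array([ 0.182, -0.109,  1.77 ]), 0.86)]
side spatula []
side blue_pin [(array([-0.004,  0.043,  1.365]), 0.77)]
top jar [(array([-0.321,  0.088,  1.402]), 0.65)]
top mortar [(array([-0.38 , -0.039,  1.476]), 0.98)]
top capsule_plate [(array([0.372, 0.099, 1.491]), 0.78)]
top spatula [(array([ 0.387, -0.081,  1.514]), 0.63)]
top blue_pin [(array([-0.013,  0.04 ,  1.312]), 0.71)]
```

View pics/side9.png

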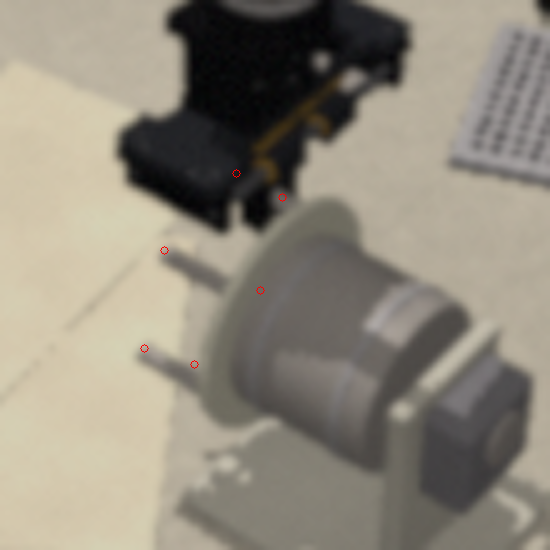

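```bash
python3 -c "
from rig import robot
print(robot.hand_in()); print(robot.get_obs()['time'])"
```

```text
the job is handed in; nothing more can be done
None
the job is handed in; nothing more can be done
```

I turned the drum by its pins both ways and found the heavy side. I then brought it to the bottom, to within about 2°, and handed in at about 34 s while still pinching a pin.

**Where the weight is:** It lies about 41° ± 2° past the blue pin, in the direction I turned the drum, with a pull of about 0.19–0.21 N m. Separate fits to parts of the data disagree somewhat, from about 34° to 43°. The readings taken with the weight near the bottom give 43°.

**Final position:** I am holding the steel pin 120° behind the blue one, at 18.8° from the top. The blue pin is then at about 139° and the heavy side at about 180° (straight down).

**Last checks:**
- **Grip:** I set it to 5 N, and the opening reads about 12 mm, which matches the pin.
- **Wrist force:** At the end it was about 1 N and the pose was steady. The highest reading during the job was about 11.4 N, but readings came only every 0.1–0.4 s.
- **Drum angle:** The visible pins in the side picture match the computed angle.
- **Bystanders:** The jar, mortar, capsule plate and spatula are where they were to within about 5 mm, roughly the detector's error. The side view missed the spatula this time, but the top view found it in place.

**What went wrong:** The first sweep back stalled because the push was too weak, and the fingers slid up the pin. I lowered the fingers again, left those readings out of the fit and repeated the sweep.

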